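# Fit the cover of a contact test jig over its hidden locating pin and hold it pressed

### The job

Pick up the aluminium cover by its black grip and, with its long side along the jig's long side, lay it flat on top of the jig's locating pin at the orange-striped end, then slide it along the jig away from the stripe until the hole hidden in its underside drops over the pin. Press the cover down firmly, without ramming it, until the sprung contact plate is at the bottom of its travel, and finish while still holding it pressed down there; leave the beaker, the clear ring and the brass weight alone.

Things in the scene. Friction and masses are not known exactly. Their poses are not given: they have to be found in the camera images.
- jig: Test jig fixed to the bench: grey base 180 (x) x 116 (y) x 22 mm; origin at the centre of its underside, z up. An orange stripe marks its -x end, always the end nearer the robot; the slide goes towards +x. On it is a black sprung plate 150 x 96 mm, centred, top 32 mm above the bench at rest, that can go down 5 mm. Side strips at y = +-53.5 mm (7 mm wide) stand to 29 mm.
- jig_slot (a point): Point on the jig's centre line at x = +7 mm, on top of the black plate; axes as the jig's. A rigid dark steel pin, 10 mm in diameter, tip chamfered 1.5 mm, stands up 8 mm from the plate (40 mm above the bench). It is on the centre line, anywhere within 11 mm of this point along x, set anew each time; dark on black, hidden once covered.
- cover_grip (a point): Centre of the cover's grip, 40 mm above its underside, axes the cover's own. The loose cover: aluminium plate 100 (x) x 70 (y) x 19 mm, about 0.3 kg, a black block grip with orange band on its middle, 24 (x) x 36 (y) mm, reaching from 19 to 61 mm above the underside. Same when turned by half a turn. Height over the bench: 80 mm on the pin's tip, 72 dropped on, 67 fully pressed.
- cover_hole (a point): Mouth of the blind hole in the cover's underside, straight below the grip, at the cover's middle: 13 mm in diameter, 1 mm chamfer, 15 mm deep; goes over the pin with 1.5 mm to spare all round. To start, lay the cover with this point 21 to 42 mm (best 33) from jig_slot towards the stripe: the plate then rests on the pin's tip, hole still short of the pin.
- carrier (a joint): How far the black contact plate is pressed down, m: 0 at rest (up), 0.005 at the bottom stop. Spring: starts to move at about 4 N, needs about 11 N at the bottom; the cover's own weight does not move it, and it springs back when let go.
- beaker: Clear beaker, 55 mm in diameter, 70 mm high, standing left of the jig; leave alone. Origin at the centre of its foot.
- brass_weight: Brass weight with a knob, 32 mm in diameter, 42 mm high, standing beyond the work; leave alone. Origin at the centre of its foot.
- lamp_pole (a point): Top of the fixed lamp stand right of the work, an obstacle: an upright pole, 370 mm high, 10 mm thick, on a 140 x 100 mm foot; from it, 287 mm above the bench, a rod runs 230 mm back towards the robot and to the right (45 degrees) to a small lamp, up to about 0.35 m high, near x = 0.29, y = -0.58. Go round it on the robot's side.
- test_ring: Clear acrylic ring, 38 mm in diameter, 32 mm high, standing beyond the work; leave alone. Origin at the centre of its foot.
Things that resemble listed ones, but are neither listed nor needed, are in the scene too. What is shaped like the part that bears cover_grip but red is not meant.

How it is judged:
By the outcome, as a careful person would: the job done as asked, in the order asked, and still so for the second after the job is handed in, while the arm keeps its last pose, push and grip.
It also fails if it takes over 58 s, if anything falls off the work surface, if the arm or the gripper's body presses on something with over 40 N, if the wrist force passes 120 N, or if a joint passes its speed limit or range.

### The arm

A 6-joint arm with a two-finger parallel gripper is mounted at the origin on a cart in front of the work surface, level with it; the furniture and walls round the work are solid. World frame = base frame: x ahead of the robot, y to its left, z up, the work surface at z = 0. Lengths are in m, angles in rad, forces in N, time in s.
With the tool pointing down it reaches from about 0.325 to 0.775 m from the base axis. Payload 9.3 kg.
Tool frame: the origin (TCP) lies at the very end of the fingers, on their centre line; the grasp point (between the pads) lies behind it (manip.tcp_to_grasp is the z of the grasp point in the tool frame, in m); z points along the fingers, y is the line along which they close (so a half turn about z gives the same grasp; the last joint's range is limited). The gripper opens to 85 mm and grips with 20 to 120 N. Pads are 22 mm wide; open, the fingers measure 114 mm over their backs; the gripper's body (76 mm by 85 mm) begins 54 mm behind the grasp point. The pads swing forward as they close: fully open they stand 13 mm farther back than shut.
Start: joints at [-1.28, 0.259, 0.021, 1.334, 0, 1.418], TCP at [0.236, -0.497, 0.231] pointing down, gripper open.
Joint ranges: [-3.04, 3.04], [-0.91, 1.82], [-1.04, 1.36], [-1.92, 1.95], [-1.52, 1.45], [-3.14, 3.14]. Speed limits (rad/s): [2.22, 2.22, 2.79, 3.14, 3.14, 3.14].

### API

Orientations are given as a unit quaternion [w, x, y, z].
In Python, from rig import manip gives the robot as it stands.
- The arm moves only by the tool jog_arm, never from a script. Its argument "targets" is a list of rows, each an object of numbers: "tx", "ty", "tz": the shift along the tool's x, y, z in m; "rx", "ry", "rz": the turn, a rotation vector about the tool's x, y, z in degrees; "hand": the opening, from -1 (shut) to 1 (fully open). A call has 1 to 5 rows; each row shifts and turns the commanded pose from where the row before left it, along the tool's axes as they then stand; what a row does not reach is not made up. A row lasts 1/12 s, in which the tool goes at most 41.7 mm and 7.16 degrees, less where a joint would pass 70% of its speed; a pose out of reach is approached as far as the arm can. A call with a gripper value outside its range is refused whole. The fingers move at their own pace and stop on an object; "grip_force" is the grip in N (left out, the last holds). Time passes only in rows, so rows that do not move let the fingers close. It gives the time, the measured TCP pose, the force, the opening and the grip force at its end, in the units of the state.
- manip.observe(): the state, without advancing time (a new reading comes with each control period).
- manip.grab_frame(name): name is "scene" or "top" or "wrist"; returns a dict with "image" (420x560x3 uint8, red, green, blue), "fx", "fy", "cx", "cy" (pixels), "pose" (4x4, takes a point from camera to world coordinates). Camera axes: x right, y up, looking along -z (the intrinsics and any distortion apply to the point x, -y, -z); pixel columns grow to the right and rows downward; lengths in m; the calibration is good to about 2 mm. The wrist camera is an equidistant fisheye: a pixel r from the principal point sees the ray r / f radians off the axis. A picture is of the moment at which its call begins. There is no depth.
- manip.hand_in(): hands the job in; it is judged then, once.
Trained networks look in a picture, given as the dict that the camera call returned (one of the last four; its "shot" number tells which), for a name from the list of things; names that differ only in an ending like _2 or _b are one class to them, and where a whole thing is asked for, a point or a joint stands for the part that bears it (a point fixed in the world has none). Each returns a list of dicts, best first, with "confidence" (0 to 1); they miss things now and then, are a little off and sometimes report something else, mostly with a low value. They report only what shows in the picture. A call takes as long as a camera call. They do not tell look-alikes from the thing itself.
- manip.spot_in(picture, name): "centre" ([column, row] as shares, 0 to 1, of the picture: columns of its width, rows of its height, amid what is visible of it).
The state is a dict: "clock": time; "joint_pos": joint angles; "joint_velocities": joint speeds; "effort": joint torques, N m; "position": TCP position; "tool_rot": TCP orientation; "ft_force": force on the tool from outside, world axes, zero at the start; "torque": the same for the moment, N m; "finger_gap": finger opening in m; "finger_force": force on a finger pad.
Only numpy, scipy, OpenCV 4.12 (cv2) and the standard library are available. Lean on these libraries where they do the work, as an engineer would, in place of code of your own. Each camera call takes 0.05 s, during which the arm holds its last target. There are 200 camera calls.

## Working session

There is one attempt and no reset: what is moved stays moved. The work goes in short steps, Python scripts to look and compute and a tool call to move; the robot and the scene stay as the last step left them, time stands still between calls to the robot, and variables do not carry over. Pictures are saved under pics/ and viewed, at most 10 in all, crops included, and the job is handed in when it is done.

Besides the shell and the picture viewer there is one more tool, called after "Request:" in YAML: its name, and indented under it one key for each argument. jog_arm: Moves the arm, as the interface text tells. Its arguments: {"type":"object","properties":{"targets":{"type":"array","items":{"type":"object","properties":{"tx":{"type":"number"},"ty":{"type":"number"},"tz":{"type":"number"},"rx":{"type":"number"},"ry":{"type":"number"},"rz":{"type":"number"},"hand":{"type":"number"}}}},"grip_force":{"type":"number"}},"required":["targets"]}

```bash
mkdir -p pics; ls; cat > h.py <<'E'
import numpy as np, cv2
from rig import manip
def grab(n,f=None):
    p=manip.grab_frame(n)
    if f: cv2.imwrite('pics/'+f,cv2.cvtColor(p['image'],cv2.COLOR_RGB2BGR))
    return p
def ray(p,u,v):
    x=(u-p['cx'])/p['fx'];y=(v-p['cy'])/p['fy']
    T=np.array(p['pose']); return T[:3,3],T[:3,:3]@np.array([x,-y,-1.])
def at(p,u,v,z):
    o,d=ray(p,u,v); return o+d*(z-o[2])/d[2]
def spot(p,name,z,n=4):
    for r in manip.spot_in(p,name)[:n]:
        u,v=r['centre'][0]*560,r['centre'][1]*420
        print(name,round(r['confidence'],2),[round(u),round(v)],np.round(at(p,u,v,z),3))
E
python3 - <<'E'
from h import *
for c in('scene','top'):
    p=grab(c,c+'1.png')
    print(c,{k:v for k,v in p.items() if k!='image'})
    for n,z in(('jig',.03),('cover_grip',.04),('beaker',.035),('brass_weight',.02),('test_ring',.016),('lamp_pole',.37)): spot(p,n,z)
s=manip.observe();print(s,manip.tcp_to_grasp)
E
```

```text
pics
scene {'fx': 544.3872019279593, 'fy': 544.3872019279593, 'cx': 268.43393249133595, 'cy': 204.3154580671706, 'pose': array([[ 0.88339525,  0.36242368, -0.29708905,  0.18892423],
       [-0.46857242,  0.69293165, -0.54798323, -0.82814591],
       [ 0.00726031,  0.62329352,  0.78195427,  1.40305657],
       [ 0.        ,  0.        ,  0.        ,  1.        ]]), 'shot': 1}
jig 0.56 [240, 236] [0.574 0.065 0.03 ]
cover_grip 0.92 [264, 317] [ 0.51  -0.218  0.04 ]
cover_grip 0.88 [283, 266] [ 0.636 -0.096  0.04 ]
cover_grip 0.66 [336, 314] [ 0.69  -0.302  0.04 ]
cover_grip 0.44 [314, 243] [ 0.76  -0.069  0.04 ]
beaker 0.86 [178, 169] [0.508 0.407 0.035]
beaker 0.72 [321, 270] [ 0.73  -0.16   0.035]
brass_weight 0.62 [313, 242] [ 0.768 -0.053  0.02 ]
test_ring 0.49 [323, 270] [ 0.742 -0.152  0.016]Traceback (most recent call last):
  File "<stdin>", line 5, in <module>
  File "h.py", line 13, in spot
    for r in manip.spot_in(p,name)[:n]:
             ~~~~~~~~~~~~~^^^^^^^^
ValueError: it knows: beaker, brass_weight, carrier, cover_grip, cover_hole, jig, jig_slot, test_ring
```

```bash
python3 - <<'E'
from h import *
p=grab('top','top1.png')
print({k:v for k,v in p.items() if k!='image'})
for n,z in(('jig',.03),('cover_grip',.04),('beaker',.035),('brass_weight',.02),('test_ring',.016),('jig_slot',.035)): spot(p,n,z)
s=manip.observe();print(s,manip.tcp_to_grasp)
E
```

```text
{'fx': 387.81543752653494, 'fy': 387.81543752653494, 'cx': 279.3066949703288, 'cy': 215.37700412914313, 'pose': array([[-0.01268914,  0.98589831, -0.16686376,  0.41433137],
       [-0.99961838, -0.01660252, -0.0220785 , -0.00823658],
       [-0.02453752,  0.16651992,  0.98573273,  1.47354022],
       [ 0.        ,  0.        ,  0.        ,  1.        ]]), 'shot': 2}
jig 0.6 [265, 237] [0.579 0.079 0.03 ]
jig 0.4 [178, 258] [0.505 0.404 0.03 ]
cover_grip 0.83 [224, 239] [0.572 0.231 0.04 ]
cover_grip 0.72 [361, 207] [ 0.684 -0.282  0.04 ]
cover_grip 0.69 [343, 248] [ 0.533 -0.208  0.04 ]
cover_grip 0.55 [304, 220] [ 0.637 -0.066  0.04 ]
beaker 0.69 [176, 260] [0.495 0.408 0.035]
brass_weight 0.38 [297, 188] [ 0.766 -0.045  0.02 ]
jig_slot 0.81 [266, 232] [0.597 0.074 0.035]
{'clock': 0.65, 'joint_pos': array([-1.27956871e+00,  2.58602414e-01,  2.15054669e-02,  1.33371721e+00,
       -7.98376143e-06,  1.41821608e+00]), 'joint_velocities': array([-0.00050081, -0.00021357,  0.00104678, -0.00052588, -0.00175592,
        0.00117912]), 'effort': array([-2.33290411e-03, -5.55163515e+01,  3.44661212e+01,  1.36199367e-03,
       -2.32607472e-04, -9.15962090e-06]), 'position': array([ 0.23616112, -0.49670893,  0.23127957]), 'tool_rot': array([-8.61802935e-06,  9.75480186e-01,  2.20087270e-01, -4.59988444e-06]), 'ft_force': array([-1.49947388,  0.06444046, -0.62313315]), 'torque': array([-0.01985084, -0.00949387, -0.00917457]), 'finger_force': 0.0, 'finger_gap': 0.08512565238222676} -0.0187
```

View pics/scene1.png

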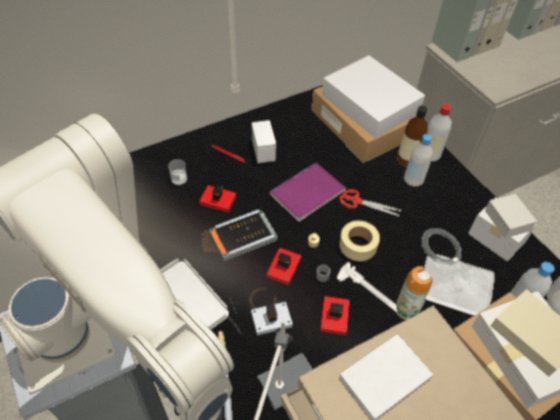

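View pics/top1.png

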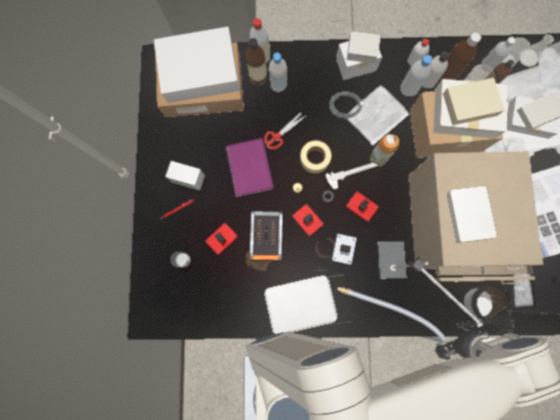

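The scene view shows the jig at (240,236) with its orange stripe on the left. There are red look-alikes at (218,197), (284,266) and (335,315), and the silver cover is at (271,317). In the top view the jig is at (266,236) with its stripe at the bottom. Things that could be taken for the cover in the top view: red (221,238), red (308,220), red (362,206) and silver (344,248). I choose the silver one and check it in a close crop.

```bash
python3 - <<'E'
from h import *
im=cv2.imread('pics/top1.png'); c=cv2.resize(im[195:285,240:370],None,fx=6,fy=6,interpolation=cv2.INTER_CUBIC); cv2.imwrite('pics/crop1.png',c)
p=grab('top')
im=p['image']; hsv=cv2.cvtColor(im,cv2.COLOR_RGB2HSV)
# cover top face
def comp(m,u,v,r):
    w=np.zeros_like(m); w[v-r:v+r,u-r:u+r]=m[v-r:v+r,u-r:u+r]
    n,l,s,_=cv2.connectedComponentsWithStats(w); k=1+np.argmax(s[1:,4]); return np.argwhere(l==k)[:,::-1].astype(np.float32)
m=((hsv[...,2]>110)&(hsv[...,1]<70)).astype(np.uint8)
q=comp(m,344,248,22)
w=np.array([at(p,u,v,.019)[:2] for u,v in q]).astype(np.float32)
print('cover',cv2.minAreaRect(w),len(w))
m=((hsv[...,2]>75)&(hsv[...,1]<90)).astype(np.uint8)
q=comp(m,266,234,32)
w=np.array([at(p,u,v,.029)[:2] for u,v in q]).astype(np.float32)
print('jig',cv2.minAreaRect(w),len(w))
m=((hsv[...,2]>120)&(hsv[...,1]>150)&(hsv[...,0]<20)).astype(np.uint8)
q=comp(m,264,258,22)
w=np.array([at(p,u,v,.022)[:2] for u,v in q]).astype(np.float32)
print('stripe',cv2.minAreaRect(w),len(w))
E
```

```text
cover ((0.5307665467262268, -0.21479132771492004), (0.0774308443069458, 0.10643167048692703), 76.9239730834961) 529
jig ((0.5749279856681824, 0.07981804013252258), (0.12979455292224884, 0.20336149632930756), 89.01888275146484) 1566
stripe ((0.5033730864524841, 0.07786905020475388), (0.0860065147280693, 0.014882485382258892), 89.19486236572266) 99
```

View pics/crop1.png

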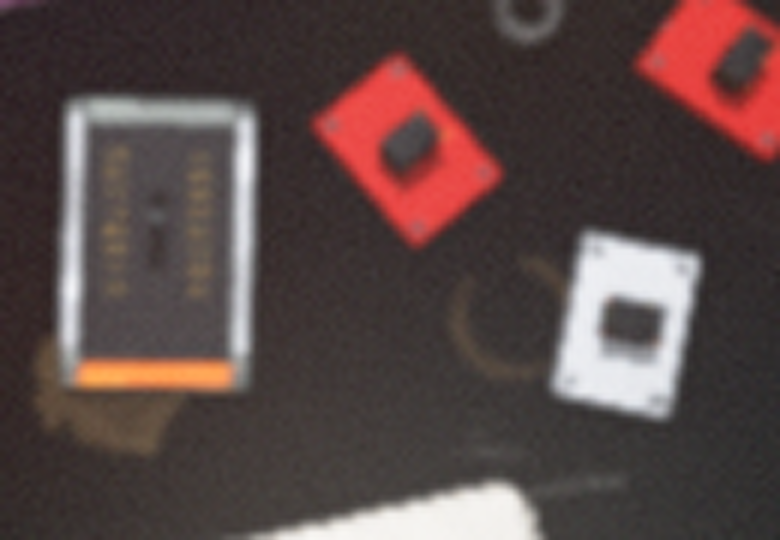

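The crop confirms the target. The silver plate with the black grip is at crop (633,322), long side tilted about 12°. The others are red. The jig has its orange stripe at the bottom, the end nearer the robot. I move round on the robot's side of the lamp.

Request:
jog_arm:
  targets:
    - {"tx": 0.022,"ty": -0.018}
    - {"tx": 0.022,"ty": -0.018}
    - {"tx": 0.022,"ty": -0.018}
    - {"tx": 0.022,"ty": -0.018}
    - {"tx": 0.022,"ty": -0.018}

```text
invalid input at $.targets[0]: expected keys tx, ty, tz, rx, ry, rz, hand
```

Request:
jog_arm:
  targets:
    - {"tx": 0.022,"ty": -0.018}
    - {"tx": 0.022,"ty": -0.018}
    - {"tx": 0.022,"ty": -0.018}
    - {"tx": 0.022,"ty": -0.018}
    - {"tx": 0.022,"ty": -0.018}

```text
invalid input at $.targets[0]: expected keys tx, ty, tz, rx, ry, rz, hand
```

Request:
jog_arm:
  targets:
    - {"tx": 0.021,"ty": 0.003}
    - {"tx": 0.021,"ty": 0.003}
    - {"tx": 0.021,"ty": 0.003}
    - {"tx": 0.021,"ty": 0.003}
    - {"tx": 0.021,"ty": 0.003}

```text
invalid input at $.targets[0]: expected keys tx, ty, tz, rx, ry, rz, hand
```

Request:
jog_arm:
  targets:
    - {"rz": -6.5}
    - {"rz": -6.5}
    - {"rz": -6.5}
    - {"rz": -6.5}

```text
invalid input at $.targets[0]: expected keys tx, ty, tz, rx, ry, rz, hand
```

Request:
jog_arm:
  targets:
    - {"rz": -6.5}
    - {"rz": -6.5}
    - {"rz": -6.5}
    - {"rz": -6.5}
    - {"tx": 0}

```text
invalid input at $.targets[0]: expected keys tx, ty, tz, rx, ry, rz, hand
```

All keys are needed in every row.

Request:
jog_arm:
  targets:
    - {"tx": 0.022,"ty": -0.018,"tz": 0,"rx": 0,"ry": 0,"rz": 0,"hand": 1}
    - {"tx": 0.022,"ty": -0.018,"tz": 0,"rx": 0,"ry": 0,"rz": 0,"hand": 1}
    - {"tx": 0.022,"ty": -0.018,"tz": 0,"rx": 0,"ry": 0,"rz": 0,"hand": 1}
    - {"tx": 0.022,"ty": -0.018,"tz": 0,"rx": 0,"ry": 0,"rz": 0,"hand": 1}
    - {"tx": 0.022,"ty": -0.018,"tz": 0,"rx": 0,"ry": 0,"rz": 0,"hand": 1}

```text
clock: 1.12
position: [0.297, -0.3672, 0.2313]
tool_rot: [0.0, 0.976, 0.22, 0.0]
ft_force: [0.1, -0.1, -0.0]
finger_gap: 0.0851
finger_force: 0.0
```

Request:
jog_arm:
  targets:
    - {"tx": 0.022,"ty": -0.018,"tz": 0,"rx": 0,"ry": 0,"rz": 0,"hand": 1}
    - {"tx": 0.022,"ty": -0.018,"tz": 0,"rx": 0,"ry": 0,"rz": 0,"hand": 1}
    - {"tx": 0.022,"ty": -0.018,"tz": 0,"rx": 0,"ry": 0,"rz": 0,"hand": 1}
    - {"tx": 0.022,"ty": -0.018,"tz": 0,"rx": 0,"ry": 0,"rz": 0,"hand": 1}
    - {"tx": 0.022,"ty": -0.018,"tz": 0,"rx": 0,"ry": 0,"rz": 0,"hand": 1}

```text
clock: 1.53
position: [0.3579, -0.2384, 0.2314]
tool_rot: [0.0, 0.976, 0.22, 0.0]
ft_force: [0.2, -0.9, 0.4]
finger_gap: 0.0854
finger_force: 0.0
```

Request:
jog_arm:
  targets:
    - {"tx": 0.021,"ty": 0.003,"tz": 0,"rx": 0,"ry": 0,"rz": 0,"hand": 1}
    - {"tx": 0.021,"ty": 0.003,"tz": 0,"rx": 0,"ry": 0,"rz": 0,"hand": 1}
    - {"tx": 0.021,"ty": 0.003,"tz": 0,"rx": 0,"ry": 0,"rz": 0,"hand": 1}
    - {"tx": 0.021,"ty": 0.003,"tz": 0,"rx": 0,"ry": 0,"rz": 0,"hand": 1}
    - {"tx": 0.021,"ty": 0.003,"tz": 0,"rx": 0,"ry": 0,"rz": 0,"hand": 1}

```text
clock: 1.95
position: [0.4598, -0.2076, 0.2314]
tool_rot: [0.0, 0.975, 0.22, 0.0]
ft_force: [1.2, -0.7, 0.2]
finger_gap: 0.0854
finger_force: 0.0
```

Request:
jog_arm:
  targets:
    - {"tx": 0,"ty": 0,"tz": 0,"rx": 0,"ry": 0,"rz": -6.5,"hand": 1}
    - {"tx": 0,"ty": 0,"tz": 0,"rx": 0,"ry": 0,"rz": -6.5,"hand": 1}
    - {"tx": 0,"ty": 0,"tz": 0,"rx": 0,"ry": 0,"rz": -6.5,"hand": 1}
    - {"tx": 0,"ty": 0,"tz": 0,"rx": 0,"ry": 0,"rz": -6.5,"hand": 1}

```text
clock: 2.28
position: [0.459, -0.208, 0.2312]
tool_rot: [-0.0, 0.9, 0.437, -0.0]
ft_force: [0.0, -0.3, -0.1]
finger_gap: 0.0853
finger_force: 0.0
```

Request:
jog_arm:
  targets:
    - {"tx": 0,"ty": 0,"tz": 0,"rx": 0,"ry": 0,"rz": -6.5,"hand": 1}
    - {"tx": 0,"ty": 0,"tz": 0,"rx": 0,"ry": 0,"rz": -6.5,"hand": 1}
    - {"tx": 0,"ty": 0,"tz": 0,"rx": 0,"ry": 0,"rz": -6.5,"hand": 1}
    - {"tx": 0,"ty": 0,"tz": 0,"rx": 0,"ry": 0,"rz": -6.5,"hand": 1}
    - {"tx": 0,"ty": 0,"tz": 0,"rx": 0,"ry": 0,"rz": 0,"hand": 1}

```text
clock: 2.7
position: [0.4588, -0.2081, 0.2313]
tool_rot: [0.0, 0.779, 0.627, 0.0]
ft_force: [0.1, 0.1, -0.2]
finger_gap: 0.0849
finger_force: 0.0
```

```bash
cat >> h.py <<'E'
def proj(p,X):
    T=np.array(p['pose']); c=(np.asarray(X,float)-T[:3,3])@T[:3,:3]
    x,y,z=c[...,0],-c[...,1],-c[...,2]; r=np.hypot(x,y)+1e-12; th=np.arctan2(r,z)
    return np.stack([p['cx']+p['fx']*th*x/r,p['cy']+p['fy']*th*y/r],-1)
def ortho(p,cx,cy,z,W,H,s):
    # rows down = -x, columns right = -y ; s m per px
    r,c=np.mgrid[:H,:W]; X=cx+(H/2-r)*s; Y=cy+(W/2-c)*s
    m=proj(p,np.stack([X,Y,np.full_like(X,z)],-1)).astype(np.float32)
    return cv2.remap(p['image'],m[...,0],m[...,1],cv2.INTER_CUBIC)
def save(f,im): cv2.imwrite('pics/'+f,cv2.cvtColor(im,cv2.COLOR_RGB2BGR))
E
python3 - <<'E'
from h import *
p=grab('wrist','w1.png'); print({k:v for k,v in p.items() if k!='image'})
o=ortho(p,.53,-.215,.019,400,400,.0005); o2=ortho(p,.53,-.215,.061,400,400,.0005)
save('o1.png',np.hstack([o,o2]))
g=cv2.cvtColor(o,cv2.COLOR_RGB2HSV); m=((g[...,2]>110)&(g[...,1]<70)).astype(np.uint8)
n,l,s,_=cv2.connectedComponentsWithStats(m); k=1+np.argmax(s[1:,4]); q=np.argwhere(l==k)
w=np.stack([.53+(200-q[:,0])*.0005,-.215+(200-q[:,1])*.0005],-1).astype(np.float32); print(cv2.minAreaRect(w))
E
```

```text
{'fx': 325.19226210127806, 'fy': 325.19226210127806, 'cx': 275.596586818803, 'cy': 203.66982835508566, 'pose': array([[ 9.77224726e-01,  2.02824285e-01,  6.24030819e-02,
         4.74601803e-01],
       [-2.12205653e-01,  9.32940327e-01,  2.90845503e-01,
        -1.33871923e-01],
       [ 7.72179592e-04, -2.97463703e-01,  9.54732815e-01,
         3.74161921e-01],
       [ 0.00000000e+00,  0.00000000e+00,  0.00000000e+00,
         1.00000000e+00]]), 'shot': 4}
((0.5323247313499451, -0.21681079268455505), (0.0729416161775589, 0.10182139277458191), 76.2183837890625)
```

View pics/o1.png

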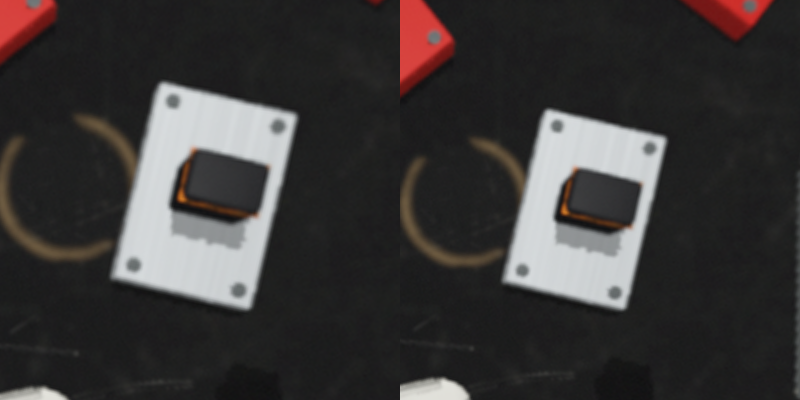

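The rectified view shows the cover centred at about (204,195), with its long axis at -13.8° in world axes. In the right half the grip top is at about (605,198), so it agrees. I move above it, descend and close.

Request:
jog_arm:
  targets:
    - {"tx": 0,"ty": 0,"tz": 0,"rx": 0,"ry": 0,"rz": 1.5,"hand": 1}
    - {"tx": 0.0022,"ty": 0.0183,"tz": 0,"rx": 0,"ry": 0,"rz": 0,"hand": 1}
    - {"tx": 0.0022,"ty": 0.0183,"tz": 0,"rx": 0,"ry": 0,"rz": 0,"hand": 1}
    - {"tx": 0.0022,"ty": 0.0183,"tz": 0,"rx": 0,"ry": 0,"rz": 0,"hand": 1}
    - {"tx": 0.0022,"ty": 0.0183,"tz": 0,"rx": 0,"ry": 0,"rz": 0,"hand": 1}

```text
clock: 3.17
position: [0.5327, -0.2175, 0.2314]
tool_rot: [0.0, 0.79, 0.613, 0.0]
ft_force: [-0.5, -0.3, 0.3]
finger_gap: 0.0854
finger_force: 0.0
```

Request:
jog_arm:
  targets:
    - {"tx": 0,"ty": 0,"tz": 0.025,"rx": 0,"ry": 0,"rz": 0,"hand": 1}
    - {"tx": 0,"ty": 0,"tz": 0.025,"rx": 0,"ry": 0,"rz": 0,"hand": 1}
    - {"tx": 0,"ty": 0,"tz": 0.025,"rx": 0,"ry": 0,"rz": 0,"hand": 1}
    - {"tx": 0,"ty": 0,"tz": 0.025,"rx": 0,"ry": 0,"rz": 0,"hand": 1}
    - {"tx": 0,"ty": 0,"tz": 0.02,"rx": 0,"ry": 0,"rz": 0,"hand": 1}

```text
clock: 3.58
position: [0.5315, -0.2171, 0.1094]
tool_rot: [-0.001, 0.79, 0.613, -0.0]
ft_force: [0.3, -0.2, 1.7]
finger_gap: 0.0857
finger_force: 0.0
```

Request:
jog_arm:
  targets:
    - {"tx": 0,"ty": 0,"tz": 0.025,"rx": 0,"ry": 0,"rz": 0,"hand": 1}
    - {"tx": 0,"ty": 0,"tz": 0.025,"rx": 0,"ry": 0,"rz": 0,"hand": 1}
    - {"tx": 0,"ty": 0,"tz": 0.02,"rx": 0,"ry": 0,"rz": 0,"hand": 1}
    - {"tx": 0,"ty": 0,"tz": 0.012,"rx": 0,"ry": 0,"rz": 0,"hand": 1}
    - {"tx": 0,"ty": 0,"tz": 0.005,"rx": 0,"ry": 0,"rz": 0,"hand": 1}

```text
clock: 4.0
position: [0.531, -0.2169, 0.0222]
tool_rot: [-0.001, 0.79, 0.614, -0.001]
ft_force: [0.2, 0.4, -0.1]
finger_gap: 0.0856
finger_force: 0.0
```

Request:
jog_arm:
  targets:
    - {"tx": 0,"ty": 0,"tz": 0,"rx": 0,"ry": 0,"rz": 0,"hand": -1}
    - {"tx": 0,"ty": 0,"tz": 0,"rx": 0,"ry": 0,"rz": 0,"hand": -1}
    - {"tx": 0,"ty": 0,"tz": 0,"rx": 0,"ry": 0,"rz": 0,"hand": -1}
    - {"tx": 0,"ty": 0,"tz": 0,"rx": 0,"ry": 0,"rz": 0,"hand": -1}
    - {"tx": 0,"ty": 0,"tz": 0,"rx": 0,"ry": 0,"rz": 0,"hand": -1}
  grip_force: 70

```text
clock: 4.42
position: [0.5324, -0.2177, 0.0252]
tool_rot: [0.001, 0.789, 0.615, 0.0]
ft_force: [-0.9, 0.1, -0.9]
finger_gap: 0.0257
finger_force: 0.0
```

Request:
jog_arm:
  targets:
    - {"tx": 0,"ty": 0,"tz": 0,"rx": 0,"ry": 0,"rz": 0,"hand": -1}
    - {"tx": 0,"ty": 0,"tz": 0,"rx": 0,"ry": 0,"rz": 0,"hand": -1}
    - {"tx": 0,"ty": 0,"tz": 0,"rx": 0,"ry": 0,"rz": 0,"hand": -1}
    - {"tx": 0,"ty": 0,"tz": 0,"rx": 0,"ry": 0,"rz": 0,"hand": -1}
    - {"tx": 0,"ty": 0,"tz": 0,"rx": 0,"ry": 0,"rz": 0,"hand": -1}

```text
clock: 4.83
position: [0.5326, -0.2178, 0.0253]
tool_rot: [0.001, 0.788, 0.615, 0.0]
ft_force: [0.1, -0.3, 6.4]
finger_gap: 0.0231
finger_force: 69.7
```

Request:
jog_arm:
  targets:
    - {"tx": 0,"ty": 0,"tz": -0.01,"rx": 0,"ry": 0,"rz": 0,"hand": -1}
    - {"tx": 0,"ty": 0,"tz": -0.03,"rx": 0,"ry": 0,"rz": 0,"hand": -1}
    - {"tx": 0,"ty": 0,"tz": -0.04,"rx": 0,"ry": 0,"rz": 0,"hand": -1}
    - {"tx": 0,"ty": 0,"tz": -0.04,"rx": 0,"ry": 0,"rz": 0,"hand": -1}
    - {"tx": 0,"ty": 0,"tz": -0.03,"rx": 0,"ry": 0,"rz": 0,"hand": -1}

```text
clock: 5.25
position: [0.5319, -0.2174, 0.1779]
tool_rot: [0.001, 0.788, 0.615, 0.0]
ft_force: [1.6, -1.8, -2.5]
finger_gap: 0.023
finger_force: 69.3
```

Request:
jog_arm:
  targets:
    - {"tx": 0.01,"ty": -0.005,"tz": 0,"rx": 0,"ry": 0,"rz": 0,"hand": -1}
    - {"tx": 0.022,"ty": -0.01,"tz": 0,"rx": 0,"ry": 0,"rz": 0,"hand": -1}
    - {"tx": 0.03,"ty": -0.012,"tz": 0,"rx": 0,"ry": 0,"rz": 0,"hand": -1}
    - {"tx": 0.03,"ty": -0.013,"tz": 0,"rx": 0,"ry": 0,"rz": 0,"hand": -1}
    - {"tx": 0.03,"ty": -0.013,"tz": 0,"rx": 0,"ry": 0,"rz": 0,"hand": -1}

```text
clock: 5.67
position: [0.5091, -0.0847, 0.1738]
tool_rot: [-0.001, 0.789, 0.615, -0.0]
ft_force: [0.7, 0.6, -3.0]
finger_gap: 0.0232
finger_force: 69.3
```

Request:
jog_arm:
  targets:
    - {"tx": 0.03,"ty": -0.012,"tz": 0,"rx": 0,"ry": 0,"rz": 0,"hand": -1}
    - {"tx": 0.022,"ty": -0.01,"tz": 0,"rx": 0,"ry": 0,"rz": 0,"hand": -1}
    - {"tx": 0.01,"ty": -0.005,"tz": 0,"rx": 0,"ry": 0,"rz": -6.5,"hand": -1}
    - {"tx": 0,"ty": 0,"tz": 0,"rx": 0,"ry": 0,"rz": -6.5,"hand": -1}
    - {"tx": 0,"ty": 0,"tz": 0,"rx": 0,"ry": 0,"rz": 0,"hand": -1}

```text
clock: 6.08
position: [0.4983, -0.0182, 0.1741]
tool_rot: [-0.0, 0.711, 0.703, -0.0]
ft_force: [-0.3, -1.4, -3.0]
finger_gap: 0.0233
finger_force: 69.3
```

```bash
python3 - <<'E'
from h import *
s=manip.observe(); print(s['position'],s['tool_rot'],s['finger_gap'],s['ft_force'])
p=grab('wrist','w2.png'); print(p['pose'][:3,3])
save('o2.png',np.hstack([ortho(p,.575,.08,.032,400,520,.0005),cv2.resize(p['image'],(400,520*0+300))if 0 else ortho(p,.575,.08,.04,400,520,.0005)]))
E
```

```text
[ 0.49825561 -0.01824244  0.17409902] [-3.75033400e-04  7.11259166e-01  7.02929729e-01 -2.33087042e-04] 0.023331055688529563 [-0.34059424 -1.35940246 -3.00973322]
[0.49887836 0.05771934 0.31695582]
```

View pics/o2.png

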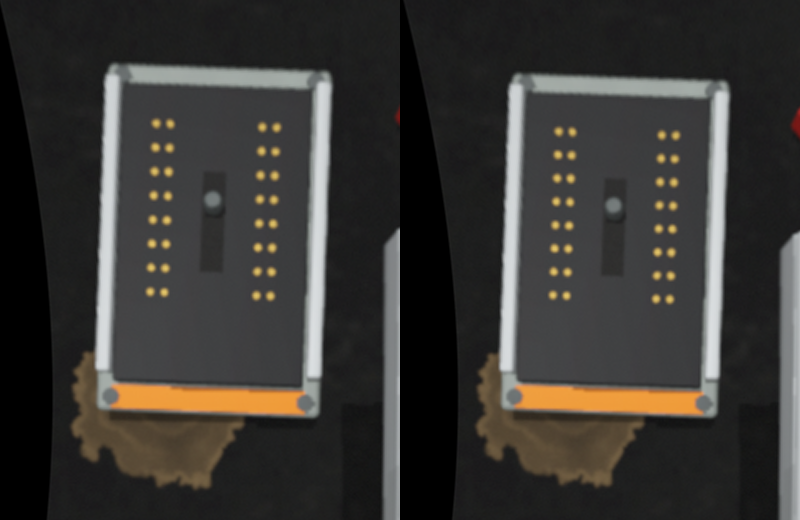

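The rectified view shows the jig clearly. The pin tip is at right-half (613,204), which gives world (0.603, 0.0735), and the jig yaw is about -2°. jig_slot is at x ≈ 0.595, so the start point for the hole is about (0.562, 0.0745).

Request:
jog_arm:
  targets:
    - {"tx": 0.01,"ty": 0.006,"tz": 0,"rx": 0,"ry": 0,"rz": 1.3,"hand": -1}
    - {"tx": 0.025,"ty": 0.016,"tz": 0,"rx": 0,"ry": 0,"rz": 0,"hand": -1}
    - {"tx": 0.025,"ty": 0.016,"tz": 0,"rx": 0,"ry": 0,"rz": 0,"hand": -1}
    - {"tx": 0.024,"ty": 0.016,"tz": 0,"rx": 0,"ry": 0,"rz": 0,"hand": -1}
    - {"tx": 0.01,"ty": 0.006,"tz": 0,"rx": 0,"ry": 0,"rz": 0,"hand": -1}

```text
clock: 6.55
position: [0.5643, 0.0738, 0.1737]
tool_rot: [-0.0, 0.723, 0.691, 0.0]
ft_force: [-0.8, -0.3, -3.0]
finger_gap: 0.0234
finger_force: 69.4
```

Request:
jog_arm:
  targets:
    - {"tx": 0,"ty": 0,"tz": 0.02,"rx": 0,"ry": 0,"rz": 0,"hand": -1}
    - {"tx": 0,"ty": 0,"tz": 0.03,"rx": 0,"ry": 0,"rz": 0,"hand": -1}
    - {"tx": 0,"ty": 0,"tz": 0.028,"rx": 0,"ry": 0,"rz": 0,"hand": -1}
    - {"tx": 0,"ty": 0,"tz": 0.015,"rx": 0,"ry": 0,"rz": 0,"hand": -1}
    - {"tx": 0,"ty": 0,"tz": 0,"rx": 0,"ry": 0,"rz": 0,"hand": -1}

```text
clock: 6.97
position: [0.5604, 0.0715, 0.0776]
tool_rot: [-0.002, 0.723, 0.691, -0.002]
ft_force: [-0.5, 0.1, -3.1]
finger_gap: 0.0233
finger_force: 69.2
```

```bash
python3 - <<'E'
from h import *
s=manip.observe(); print(s['position'],s['tool_rot'],s['ft_force'],s['torque'])
p=grab('wrist','w3.png')
save('w3.png',cv2.resize(p['image'],(784,588)))
E
```

```text
[0.56038074 0.07150085 0.0775608 ] [-0.0023457   0.72300864  0.69083059 -0.00246798] [-0.4901395   0.08239044 -3.07817486] [ 0.03712965  0.03192401 -0.0009895 ]
```

View pics/w3.png

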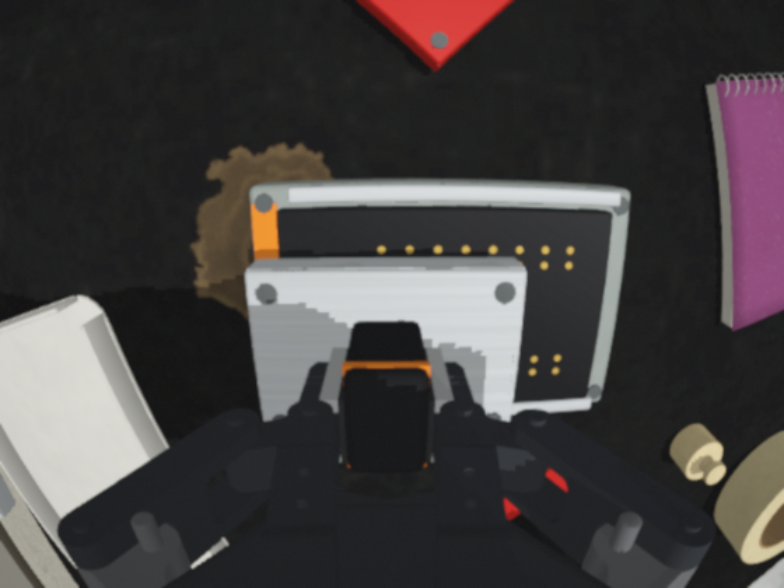

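The wrist view shows the cover held over the stripe end of the jig. Its front edge is at column 525, and the orange stripe is still visible at (265,230). I let it settle and check the cover's lateral offset from its +y edge.

Request:
jog_arm:
  targets:
    - {"tx": 0,"ty": 0,"tz": 0,"rx": 0,"ry": 0,"rz": 0,"hand": -1}
    - {"tx": 0,"ty": 0,"tz": 0,"rx": 0,"ry": 0,"rz": 0,"hand": -1}

```text
clock: 7.18
position: [0.5636, 0.0718, 0.0827]
tool_rot: [0.001, 0.722, 0.692, 0.001]
ft_force: [-0.1, -0.4, -3.2]
finger_gap: 0.0233
finger_force: 69.2
```

```bash
python3 - <<'E'
from h import *
s=manip.observe(); print(s['position'],s['tool_rot'],s['ft_force'],s['torque'])
p=grab('wrist')
def atf(u,v,z):
    a=np.array([u-p['cx'],v-p['cy']]);r=np.hypot(*a);th=r/p['fx'];d=np.array([np.sin(th)*a[0]/r,-np.sin(th)*a[1]/r,-np.cos(th)])
    T=p['pose'];d=T[:3,:3]@d;o=T[:3,3];return np.round(o+d*(z-o[2])/d[2],4)
zb=s['position'][2]-.0253
g=cv2.cvtColor(p['image'],cv2.COLOR_RGB2GRAY).astype(int)
for c in (200,230,260,290,320,350):
    col=g[178:205,c]; print(c,178+np.argmax(np.diff(col)),list(col))
for u,v in((200,185),(275,184.5),(350,185)): print(atf(u,v,zb),atf(u,v+7,zb+.019))
# jig dots and +y strip outer edge top
for u,v in((272,178.5),(407,178.5)): print('dot',atf(u,v,.032))
for u,v in((210,134),(440,136)): print('strip',atf(u,v,.029))
E
```

```text
[0.563593   0.07176985 0.08269478] [0.00075209 0.72213203 0.69175446 0.00073241] [-0.13071611 -0.4084007  -3.15414112] [-0.06049029  0.03071222  0.00105333]
200 183 [np.int64(31), np.int64(26), np.int64(28), np.int64(28), np.int64(29), np.int64(47), np.int64(85), np.int64(117), np.int64(130), np.int64(132), np.int64(132), np.int64(132), np.int64(134), np.int64(140), np.int64(142), np.int64(154), np.int64(182), np.int64(198), np.int64(203), np.int64(206), np.int64(206), np.int64(206), np.int64(206), np.int64(207), np.int64(206), np.int64(206), np.int64(207)]
230 183 [np.int64(41), np.int64(36), np.int64(29), np.int64(27), np.int64(30), np.int64(63), np.int64(108), np.int64(128), np.int64(132), np.int64(132), np.int64(130), np.int64(127), np.int64(134), np.int64(156), np.int64(162), np.int64(173), np.int64(191), np.int64(202), np.int64(207), np.int64(208), np.int64(207), np.int64(207), np.int64(207), np.int64(208), np.int64(207), np.int64(207), np.int64(208)]
260 183 [np.int64(34), np.int64(29), np.int64(28), np.int64(27), np.int64(30), np.int64(67), np.int64(113), np.int64(129), np.in
[... 1053 characters left out ...]
.int64(212), np.int64(212), np.int64(213)]
350 182 [np.int64(50), np.int64(50), np.int64(50), np.int64(52), np.int64(63), np.int64(92), np.int64(119), np.int64(130), np.int64(134), np.int64(135), np.int64(132), np.int64(134), np.int64(148), np.int64(163), np.int64(172), np.int64(184), np.int64(199), np.int64(211), np.int64(217), np.int64(217), np.int64(215), np.int64(213), np.int64(213), np.int64(214), np.int64(214), np.int64(214), np.int64(215)]
[0.5239 0.1077 0.0574] [0.5283 0.1087 0.0764]
[0.5646 0.106  0.0574] [0.5646 0.1073 0.0764]
[0.6052 0.1042 0.0574] [0.6008 0.1056 0.0764]
dot [0.5626 0.1036 0.032 ]
dot [0.6496 0.1007 0.032 ]
strip [0.5261 0.1327 0.029 ]
strip [0.6742 0.1284 0.029 ]
```

The cover sits about 3 mm short of the jig's centre line in y, so I correct that while lowering slowly.

Request:
jog_arm:
  targets:
    - {"tx": 0.003,"ty": 0,"tz": 0.003,"rx": 0,"ry": 0,"rz": 0,"hand": -1}
    - {"tx": 0,"ty": 0,"tz": 0.004,"rx": 0,"ry": 0,"rz": 0,"hand": -1}
    - {"tx": 0,"ty": 0,"tz": 0.004,"rx": 0,"ry": 0,"rz": 0,"hand": -1}
    - {"tx": 0,"ty": 0,"tz": 0.002,"rx": 0,"ry": 0,"rz": 0,"hand": -1}
    - {"tx": 0,"ty": 0,"tz": 0,"rx": 0,"ry": 0,"rz": 0,"hand": -1}

```text
clock: 7.65
position: [0.5625, 0.0751, 0.0676]
tool_rot: [-0.0, 0.722, 0.692, -0.0]
ft_force: [0.2, -0.5, -2.8]
finger_gap: 0.0231
finger_force: 69.3
```

Request:
jog_arm:
  targets:
    - {"tx": 0,"ty": 0,"tz": 0,"rx": 0,"ry": 0,"rz": 0,"hand": -1}
    - {"tx": 0,"ty": 0,"tz": 0,"rx": 0,"ry": 0,"rz": 0,"hand": -1}

```text
clock: 7.82
position: [0.5629, 0.0751, 0.0683]
tool_rot: [0.0, 0.722, 0.692, -0.0]
ft_force: [0.0, 0.1, -2.5]
finger_gap: 0.0234
finger_force: 69.3
```

Request:
jog_arm:
  targets:
    - {"tx": 0,"ty": 0,"tz": 0.001,"rx": 0,"ry": 0,"rz": 0,"hand": -1}
    - {"tx": 0,"ty": 0,"tz": 0.001,"rx": 0,"ry": 0,"rz": 0,"hand": -1}
    - {"tx": 0,"ty": 0,"tz": 0,"rx": 0,"ry": 0,"rz": 0,"hand": -1}

```text
clock: 8.07
position: [0.5628, 0.0751, 0.0661]
tool_rot: [-0.0, 0.722, 0.692, -0.0]
ft_force: [-0.0, 0.5, -4.0]
finger_gap: 0.0231
finger_force: 69.3
```

Request:
jog_arm:
  targets:
    - {"tx": 0,"ty": 0,"tz": 0.0008,"rx": 0,"ry": 0,"rz": 0,"hand": -1}
    - {"tx": 0,"ty": 0,"tz": 0,"rx": 0,"ry": 0,"rz": 0,"hand": -1}
    - {"tx": 0,"ty": 0,"tz": 0,"rx": 0,"ry": 0,"rz": 0,"hand": -1}

```text
clock: 8.32
position: [0.5628, 0.0751, 0.0654]
tool_rot: [-0.0, 0.722, 0.692, -0.0]
ft_force: [-0.3, -0.3, -2.4]
finger_gap: 0.0227
finger_force: 69.4
```

Request:
jog_arm:
  targets:
    - {"tx": 0,"ty": 0,"tz": 0.0005,"rx": 0,"ry": 0,"rz": 0,"hand": -1}
    - {"tx": 0,"ty": 0,"tz": 0,"rx": 0,"ry": 0,"rz": 0,"hand": -1}
    - {"tx": 0,"ty": 0,"tz": 0,"rx": 0,"ry": 0,"rz": 0,"hand": -1}

```text
clock: 8.57
position: [0.5629, 0.0751, 0.0653]
tool_rot: [0.0, 0.722, 0.692, 0.0]
ft_force: [-1.4, -0.0, 0.2]
finger_gap: 0.0234
finger_force: 70.0
```

Request:
jog_arm:
  targets:
    - {"tx": 0,"ty": 0,"tz": 0.0005,"rx": 0,"ry": 0,"rz": 0,"hand": -1}
    - {"tx": 0,"ty": 0,"tz": 0,"rx": 0,"ry": 0,"rz": 0,"hand": -1}
    - {"tx": 0,"ty": 0,"tz": 0,"rx": 0,"ry": 0,"rz": 0,"hand": -1}

```text
clock: 8.82
position: [0.5629, 0.0751, 0.0651]
tool_rot: [0.0, 0.722, 0.692, 0.0]
ft_force: [-3.4, -0.6, 5.8]
finger_gap: 0.023
finger_force: 70.6
```

```bash
python3 - <<'E'
from h import *
s=manip.observe(); print(s['position'],s['tool_rot'],s['ft_force'],s['torque'])
E
```

```text
[0.56287191 0.07510008 0.06509909] [2.49684235e-04 7.21584332e-01 6.92326472e-01 2.12958064e-04] [-3.40819559 -0.60993272  5.80115429] [-0.00746526  0.44964487 -0.03429102]
```

Contact is made: about 9 N above the baseline, with the moment matching the pin ahead of the hole. I ease off slightly and slide along the jig.

Request:
jog_arm:
  targets:
    - {"tx": 0,"ty": 0.001,"tz": -0.0003,"rx": 0,"ry": 0,"rz": 0,"hand": -1}
    - {"tx": 0,"ty": 0.002,"tz": 0,"rx": 0,"ry": 0,"rz": 0,"hand": -1}
    - {"tx": 0,"ty": 0.002,"tz": 0,"rx": 0,"ry": 0,"rz": 0,"hand": -1}
    - {"tx": 0,"ty": 0.002,"tz": 0,"rx": 0,"ry": 0,"rz": 0,"hand": -1}
    - {"tx": 0,"ty": 0.002,"tz": 0,"rx": 0,"ry": 0,"rz": 0,"hand": -1}

```text
clock: 9.23
position: [0.5712, 0.0748, 0.0652]
tool_rot: [-0.0, 0.722, 0.692, -0.0]
ft_force: [-6.2, -0.2, 7.6]
finger_gap: 0.023
finger_force: 70.9
```

Request:
jog_arm:
  targets:
    - {"tx": 0,"ty": 0.002,"tz": 0,"rx": 0,"ry": 0,"rz": 0,"hand": -1}
    - {"tx": 0,"ty": 0.002,"tz": 0,"rx": 0,"ry": 0,"rz": 0,"hand": -1}
    - {"tx": 0,"ty": 0.002,"tz": 0,"rx": 0,"ry": 0,"rz": 0,"hand": -1}
    - {"tx": 0,"ty": 0.002,"tz": 0,"rx": 0,"ry": 0,"rz": 0,"hand": -1}
    - {"tx": 0,"ty": 0.002,"tz": 0,"rx": 0,"ry": 0,"rz": 0,"hand": -1}

```text
clock: 9.65
position: [0.5811, 0.0744, 0.0652]
tool_rot: [-0.0, 0.722, 0.692, -0.0]
ft_force: [-6.4, 0.5, 7.6]
finger_gap: 0.023
finger_force: 70.9
```

Request:
jog_arm:
  targets:
    - {"tx": 0,"ty": 0.002,"tz": 0,"rx": 0,"ry": 0,"rz": 0,"hand": -1}
    - {"tx": 0,"ty": 0.002,"tz": 0,"rx": 0,"ry": 0,"rz": 0,"hand": -1}
    - {"tx": 0,"ty": 0.002,"tz": 0,"rx": 0,"ry": 0,"rz": 0,"hand": -1}
    - {"tx": 0,"ty": 0.002,"tz": 0,"rx": 0,"ry": 0,"rz": 0,"hand": -1}

```text
clock: 9.98
position: [0.5891, 0.0741, 0.0651]
tool_rot: [-0.0, 0.722, 0.692, -0.0]
ft_force: [-6.5, 0.6, 7.2]
finger_gap: 0.0232
finger_force: 70.9
```

Request:
jog_arm:
  targets:
    - {"tx": 0,"ty": 0.0015,"tz": 0,"rx": 0,"ry": 0,"rz": 0,"hand": -1}
    - {"tx": 0,"ty": 0.0015,"tz": 0,"rx": 0,"ry": 0,"rz": 0,"hand": -1}
    - {"tx": 0,"ty": 0.0015,"tz": 0,"rx": 0,"ry": 0,"rz": 0,"hand": -1}
    - {"tx": 0,"ty": 0.0015,"tz": 0,"rx": 0,"ry": 0,"rz": 0,"hand": -1}

```text
clock: 10.32
position: [0.595, 0.0739, 0.0651]
tool_rot: [-0.001, 0.722, 0.692, -0.0]
ft_force: [-5.3, -0.1, 6.7]
finger_gap: 0.0233
finger_force: 70.8
```

Request:
jog_arm:
  targets:
    - {"tx": 0,"ty": 0.001,"tz": 0,"rx": 0,"ry": 0,"rz": 0,"hand": -1}
    - {"tx": 0,"ty": 0.001,"tz": 0,"rx": 0,"ry": 0,"rz": 0,"hand": -1}

```text
clock: 10.48
position: [0.5971, 0.0737, 0.065]
tool_rot: [-0.0, 0.722, 0.692, -0.0]
ft_force: [-4.9, 0.4, 4.3]
finger_gap: 0.0228
finger_force: 70.7
```

Request:
jog_arm:
  targets:
    - {"tx": 0,"ty": 0.001,"tz": 0,"rx": 0,"ry": 0,"rz": 0,"hand": -1}
    - {"tx": 0,"ty": 0.001,"tz": 0,"rx": 0,"ry": 0,"rz": 0,"hand": -1}

```text
clock: 10.65
position: [0.5997, 0.0736, 0.0648]
tool_rot: [-0.0, 0.722, 0.692, -0.0]
ft_force: [-0.1, -0.6, -2.9]
finger_gap: 0.0234
finger_force: 69.5
```

Contact force vanished at x ≈ 0.599, so the hole's rim has reached the pin. I go on to about 0.6025 and lower gently.

Request:
jog_arm:
  targets:
    - {"tx": 0,"ty": 0.001,"tz": 0.0005,"rx": 0,"ry": 0,"rz": 0,"hand": -1}
    - {"tx": 0,"ty": 0.001,"tz": 0.0005,"rx": 0,"ry": 0,"rz": 0,"hand": -1}
    - {"tx": 0,"ty": 0.001,"tz": 0.0005,"rx": 0,"ry": 0,"rz": 0,"hand": -1}
    - {"tx": 0,"ty": 0,"tz": 0,"rx": 0,"ry": 0,"rz": 0,"hand": -1}

```text
clock: 10.98
position: [0.6031, 0.0734, 0.0629]
tool_rot: [-0.0, 0.722, 0.692, -0.0]
ft_force: [-0.4, -0.5, -2.3]
finger_gap: 0.0232
finger_force: 69.5
```

Request:
jog_arm:
  targets:
    - {"tx": 0,"ty": 0,"tz": 0.001,"rx": 0,"ry": 0,"rz": 0,"hand": -1}
    - {"tx": 0,"ty": 0,"tz": 0,"rx": 0,"ry": 0,"rz": 0,"hand": -1}

```text
clock: 11.15
position: [0.6027, 0.0734, 0.062]
tool_rot: [-0.0, 0.722, 0.692, -0.0]
ft_force: [0.0, 0.3, -4.1]
finger_gap: 0.0235
finger_force: 69.5
```

Request:
jog_arm:
  targets:
    - {"tx": 0,"ty": 0,"tz": 0.001,"rx": 0,"ry": 0,"rz": 0,"hand": -1}
    - {"tx": 0,"ty": 0,"tz": 0,"rx": 0,"ry": 0,"rz": 0,"hand": -1}

```text
clock: 11.32
position: [0.6027, 0.0734, 0.0611]
tool_rot: [-0.0, 0.722, 0.692, -0.0]
ft_force: [-0.0, -0.1, -1.9]
finger_gap: 0.023
finger_force: 69.5
```

The hole is over the pin: 4 mm below tip height with no force. I lower it to the plate.

Request:
jog_arm:
  targets:
    - {"tx": 0,"ty": 0,"tz": 0.001,"rx": 0,"ry": 0,"rz": 0,"hand": -1}
    - {"tx": 0,"ty": 0,"tz": 0.001,"rx": 0,"ry": 0,"rz": 0,"hand": -1}
    - {"tx": 0,"ty": 0,"tz": 0.001,"rx": 0,"ry": 0,"rz": 0,"hand": -1}
    - {"tx": 0,"ty": 0,"tz": 0,"rx": 0,"ry": 0,"rz": 0,"hand": -1}

```text
clock: 11.65
position: [0.6027, 0.0734, 0.058]
tool_rot: [-0.0, 0.722, 0.692, -0.0]
ft_force: [0.2, -0.9, -2.0]
finger_gap: 0.0232
finger_force: 69.5
```

Request:
jog_arm:
  targets:
    - {"tx": 0,"ty": 0,"tz": 0.001,"rx": 0,"ry": 0,"rz": 0,"hand": -1}
    - {"tx": 0,"ty": 0,"tz": 0.001,"rx": 0,"ry": 0,"rz": 0,"hand": -1}
    - {"tx": 0,"ty": 0,"tz": 0,"rx": 0,"ry": 0,"rz": 0,"hand": -1}

```text
clock: 11.9
position: [0.6029, 0.0735, 0.0565]
tool_rot: [0.0, 0.722, 0.692, 0.0]
ft_force: [-2.3, -0.3, 2.4]
finger_gap: 0.0233
finger_force: 70.1
```

Request:
jog_arm:
  targets:
    - {"tx": 0,"ty": 0,"tz": 0.001,"rx": 0,"ry": 0,"rz": 0,"hand": -1}
    - {"tx": 0,"ty": 0,"tz": 0.001,"rx": 0,"ry": 0,"rz": 0,"hand": -1}
    - {"tx": 0,"ty": 0,"tz": 0,"rx": 0,"ry": 0,"rz": 0,"hand": -1}

```text
clock: 12.15
position: [0.6029, 0.0735, 0.0545]
tool_rot: [0.0, 0.722, 0.692, 0.0]
ft_force: [-2.9, 0.1, 4.6]
finger_gap: 0.023
finger_force: 70.5
```

Request:
jog_arm:
  targets:
    - {"tx": 0,"ty": 0,"tz": 0.001,"rx": 0,"ry": 0,"rz": 0,"hand": -1}
    - {"tx": 0,"ty": 0,"tz": 0.0005,"rx": 0,"ry": 0,"rz": 0,"hand": -1}
    - {"tx": 0,"ty": 0,"tz": 0,"rx": 0,"ry": 0,"rz": 0,"hand": -1}

```text
clock: 12.4
position: [0.6029, 0.0735, 0.0532]
tool_rot: [0.0, 0.722, 0.692, 0.0]
ft_force: [-3.2, 0.8, 7.1]
finger_gap: 0.0231
finger_force: 70.7
```

Request:
jog_arm:
  targets:
    - {"tx": 0,"ty": 0,"tz": 0.0005,"rx": 0,"ry": 0,"rz": 0,"hand": -1}
    - {"tx": 0,"ty": 0,"tz": 0.0003,"rx": 0,"ry": 0,"rz": 0,"hand": -1}
    - {"tx": 0,"ty": 0,"tz": 0,"rx": 0,"ry": 0,"rz": 0,"hand": -1}

```text
clock: 12.65
position: [0.6029, 0.0735, 0.0525]
tool_rot: [0.0, 0.722, 0.692, 0.0]
ft_force: [-3.4, 0.1, 8.0]
finger_gap: 0.0235
finger_force: 70.9
```

Request:
jog_arm:
  targets:
    - {"tx": 0,"ty": 0,"tz": 0.0005,"rx": 0,"ry": 0,"rz": 0,"hand": -1}
    - {"tx": 0,"ty": 0,"tz": 0,"rx": 0,"ry": 0,"rz": 0,"hand": -1}
    - {"tx": 0,"ty": 0,"tz": 0,"rx": 0,"ry": 0,"rz": 0,"hand": -1}

```text
clock: 12.9
position: [0.6029, 0.0735, 0.0523]
tool_rot: [0.0, 0.722, 0.692, 0.0]
ft_force: [-5.2, -0.2, 9.1]
finger_gap: 0.023
finger_force: 71.1
```

Request:
jog_arm:
  targets:
    - {"tx": 0,"ty": 0,"tz": 0.0004,"rx": 0,"ry": 0,"rz": 0,"hand": -1}
    - {"tx": 0,"ty": 0,"tz": 0,"rx": 0,"ry": 0,"rz": 0,"hand": -1}
    - {"tx": 0,"ty": 0,"tz": 0,"rx": 0,"ry": 0,"rz": 0,"hand": -1}

```text
clock: 13.15
position: [0.6029, 0.0735, 0.0523]
tool_rot: [0.0, 0.722, 0.692, 0.0]
ft_force: [-4.4, -0.5, 13.2]
finger_gap: 0.0231
finger_force: 71.8
```

The bottom stop is reached: height constant at 0.0523 while the force rises. I add a little margin.

Request:
jog_arm:
  targets:
    - {"tx": 0,"ty": 0,"tz": 0.0004,"rx": 0,"ry": 0,"rz": 0,"hand": -1}
    - {"tx": 0,"ty": 0,"tz": 0,"rx": 0,"ry": 0,"rz": 0,"hand": -1}
    - {"tx": 0,"ty": 0,"tz": 0,"rx": 0,"ry": 0,"rz": 0,"hand": -1}

```text
clock: 13.4
position: [0.603, 0.0735, 0.0523]
tool_rot: [0.001, 0.722, 0.692, 0.001]
ft_force: [-5.6, -0.3, 15.8]
finger_gap: 0.0233
finger_force: 72.3
```

Request:
jog_arm:
  targets:
    - {"tx": 0,"ty": 0,"tz": 0,"rx": 0,"ry": 0,"rz": 0,"hand": -1}
    - {"tx": 0,"ty": 0,"tz": 0,"rx": 0,"ry": 0,"rz": 0,"hand": -1}
    - {"tx": 0,"ty": 0,"tz": 0,"rx": 0,"ry": 0,"rz": 0,"hand": -1}
    - {"tx": 0,"ty": 0,"tz": 0,"rx": 0,"ry": 0,"rz": 0,"hand": -1}

```text
clock: 13.73
position: [0.603, 0.0734, 0.0522]
tool_rot: [0.001, 0.722, 0.692, 0.001]
ft_force: [-6.4, -0.5, 15.2]
finger_gap: 0.0233
finger_force: 72.3
```

```bash
python3 - <<'E'
from h import *
s=manip.observe(); print(s['position'],s['tool_rot'],s['ft_force'],s['torque'])
p=grab('wrist'); save('w4.png',cv2.resize(p['image'],(784,588)))
E
```

```text
[0.60296609 0.07344726 0.05224364] [5.45741554e-04 7.21566741e-01 6.92344464e-01 5.33566349e-04] [-6.38713348 -0.47616545 15.24905336] [0.00550838 1.42073767 0.01254547]
```

View pics/w4.png

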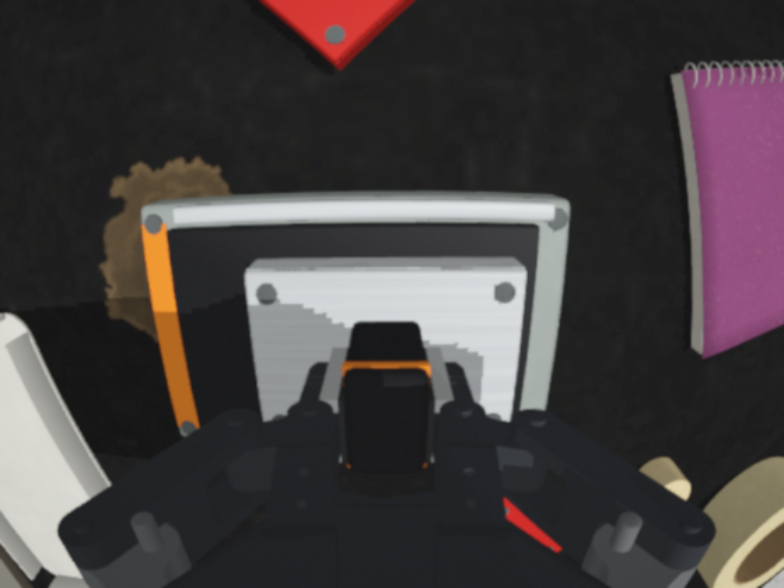

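The wrist view shows the cover seated flat between the side strips, front edge at column 525, with plate showing evenly around it. The height has stayed constant under 18 N, so the plate is at its bottom stop. I hand in now.

```bash
python3 -c "
from rig import manip
print(manip.hand_in())"
```

```text
the job is handed in; nothing more can be done
None
```

The cover was laid on the pin, slid along the jig until its hole dropped over the pin, and handed in while held pressed to the contact plate's bottom stop at about 18 N; the beaker, ring and brass weight were not touched.

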